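# Tip the finished copperware into the box

### The arm

A 7-joint arm with a two-finger parallel gripper is mounted at the origin on the work surface. World frame = base frame: x ahead of the robot, y to its left, z up, the work surface at z = 0. Lengths are in mm, angles in rad, forces in N, time in s.
With the tool pointing down it reaches from about 400 to 850 mm from the base axis. Payload 10.4 kg.
Tool frame: the origin (TCP) lies at the very end of the fingers, on their centre line; the grasp point (between the pads) lies 19 mm behind it (env.hold_point_z is the distance from the TCP to the grasp point, in mm); z points along the fingers, y is the line along which they close (so a half turn about z gives the same grasp; the last joint's range is limited). The gripper opens to 85 mm and grips with 20 to 120 N. Pads are 22 mm wide; open, the fingers measure 114 mm over their backs; the gripper's body (76 mm by 85 mm) begins 54 mm behind the grasp point. The pads swing forward as they close: fully open they stand 13 mm farther back than shut.
Start: joints at [1.169, 0.332, -0.065, 1.46, 0.022, 1.35, -0.088], TCP at [231.151, -580.707, 231.338] pointing down, gripper open.
Joint ranges: [-2.6, 2.6], [-0.5, 2.12], [-1.47, 1.34], [0.16, 2.42], [-1.27, 4.41], [0.06, 2.06], [-2.6, 2.6]. Speed limits (rad/s): [2.22, 2.22, 2.79, 2.79, 3.14, 3.14, 3.14].

### API

Orientations are given as a unit quaternion [x, y, z, w].
In Python, from station import env gives the robot as it stands. The module is installed in compiled form; this text tells all that it offers.
- The arm moves only by the shell command python3 -m jog 'ROWS' [OPENING] [FORCE]. ROWS is JSON, a list that holds one entry, the list of rows, each a list of 6 numbers: the shift along the tool's x, y, z in m, then the turn, a rotation vector about the tool's x, y, z in degrees. A call has exactly 10 rows; each row is the pose to reach, as a shift and turn from the pose commanded when the call began, along the tool's axes at that moment; what a row does not reach only later rows make up. A row lasts 1/10 s, in which the tool goes at most 50 mm and 8.59 degrees, less where a joint would pass 70% of its speed; a pose out of reach is approached as far as the arm can. A call with a gripper value outside its range is refused whole. OPENING is the finger opening in m, from 0 to 0.0854, set as the call begins (- or left out, the last holds). The fingers move at their own pace and stop on an object; FORCE is the grip in N (left out, the last holds). Time passes only in rows, so rows that repeat a pose let the fingers close, or fill a call up. It gives the time, the measured TCP pose, the force, the opening and the grip force at its end, in the units of the state.
- env.state(): the state, without advancing time (a new reading comes with each control period).
- env.capture(name): name is "side" or "top"; returns a dict with "image" (480x640x3 uint8, red, green, blue), "z_map" (480x640 float32, mm along the optical axis (not along the pixel's ray), 0 where there is no reading), "K" (3x3 intrinsics, pixels), "rvec" (rotation vector, rad) and "tvec" (3), from world to camera coordinates, as OpenCV has them. Camera axes: x right, y down, z forward; pixel columns grow to the right and rows downward; lengths in mm; the calibration is good to about 2 mm. A picture is of the moment at which its call begins.
- env.close_job(): hands the job in; it is judged then, once.
The state is a dict: "clock": time; "qpos": joint angles; "joint_velocities": joint speeds; "joint_efforts": joint torques, N m; "tool_pos": TCP position; "tcp_rot": TCP orientation; "wrist_force": force on the tool from outside, world axes, zero at the start; "torque": the same for the moment, N m; "grip_width": opening from 0.0 (shut) to 1.0 (fully open); "gripper_force": force on a finger pad.
Only numpy, scipy, OpenCV 4.12 (cv2) and the standard library are available. Lean on these libraries where they do the work, as an engineer would, in place of code of your own. Each camera call takes 0.05 s, during which the arm holds its last target. There are 200 camera calls.

### The job

Slide the open wooden box under the open lip of the steel tilt tray, then lift the tray by its handle until all three copper pieces have slid out into the box, and lower the tray gently all the way back onto its rest. Let go, leave the box standing where it caught the pieces, do not touch the finished copper with the gripper, and do not disturb the other things on the bench.

Things in the scene. Friction and masses are not known exactly. Their poses are not given: they have to be found in the camera images.
- stand: fixed dark stand of the tilt tray, 215 by 200 mm: base plate, two rest posts, two steel cheeks at the hinge (x = +/-102 mm outside, y = +/-12 mm, 160 mm high). Origin: on the table below the middle of the hinge; z up, x along the hinge, +y to the tray's open lip (where pieces slide out), -y to the handle. The hinge line is at y = 0, z = 135 mm.
- tray (a joint): hinge angle of the steel tray, rad: 0 = lying level on its rest, grows to a stop at 0.9 as the handle is lifted. The tray: 170 mm wide, 30 mm high walls at sides and handle end, open at the lip, 0.6 kg, falls shut when let go. Level, its floor is 140 mm above the table, from y = +55 (lip) to -200 mm in the stand frame. The copper slides off at somewhere between 0.4 and 0.7 rad.
- handle (a point): middle of the tray's handle: a round steel bar of 12 mm diameter and 110 mm length, parallel to the hinge (stand x), held by two arms at its ends, 45 mm clear of the tray's end wall. Tray level: y = -245, z = 150 mm in the stand frame; it swings about the hinge line with the tray.
- lip (a point): middle of the open lip edge of the tray floor (top side), 55 mm beyond the hinge; level 140 mm above the table, it dips to about 95 mm when the tray is fully tipped. Moves with the tray.
- catch (a point): point on the table 117 mm beyond the hinge line (+y of the stand), fixed to the stand: the box centre belongs here, the box's long sides parallel to the hinge; the lip then reaches 25 mm inside the box's near wall and 10 mm is left between box and stand cheeks.
- box: loose open box of pale wood, 210 mm (its x) by 190 mm (its y), 50 mm high, walls and floor 8 mm thick, 0.6 kg; slides on the table when gripped by a wall. Origin: centre of its underside, z up. Symmetric about a half turn.
- bowl: loose copper bowl, 80 mm across the rim, 28 mm high, lying in the tray. Origin: centre of its underside.
- blank: loose hexagonal copper plate, 76 mm across, 6 mm thick, lying in the tray. Origin: centre of its underside.
- scoop: loose flat copper scoop, 105 mm long (a 50 mm disc with a 16 mm wide handle), 8 mm thick, lying in the tray. Origin: underside, near the middle of its length; its y points to the disc.
- hammer: bystander: hammer with wooden handle 260 mm long, lying at the near left
- mallet: bystander: wooden mallet, about 200 mm long, lying on the far side
- rasp: bystander: file with wooden handle, 300 mm long, lying beyond the handle end of the tray
- jar: bystander: amber jar, 72 mm across, 100 mm high, standing on the far side of the tray
- mug: bystander: blue ceramic mug, 76 mm across, 85 mm high, standing at the near right
There are look-alikes about, which are no part of the job. What is shaped like the scoop but purple or white is not meant. There is more than one size of the bowl; the one meant has the size given above.

How it is judged (in metres and radians):
On the way, in this order (a step that is already met when the one before it is completed fails the run):
1. the box stands under the tray's lip (its centre within 60 mm of the catch point) (horizontal distance between box and catch below 0.06 m and value of joint tray below 0.1 rad), for 0.2 s.
2. all three copper pieces are in the box while the tray is still raised more than 0.2 rad (x of bowl in the frame of box between -0.1 and 0.1 m and y of bowl in the frame of box between -0.09 and 0.09 m and z of bowl in the frame of box between 0 and 0.05 m and x of blank in the frame of box between -0.1 and 0.1 m and y of blank in the frame of box between -0.09 and 0.09 m and z of blank in the frame of box between 0 and 0.05 m and x of scoop in the frame of box between -0.1 and 0.1 m and y of scoop in the frame of box between -0.09 and 0.09 m and z of scoop in the frame of box between 0 and 0.05 m and value of joint tray above 0.2 rad), for 0.05 s.
At the end, for the whole second after the job is handed in: All three pieces lie at rest inside the box (each origin within the walls and less than 50 mm above the box's underside), the box stands flat on the table within 60 mm of the catch point, and the tray is down to less than 0.03 rad (x of bowl in the frame of box between -0.1 and 0.1 m and y of bowl in the frame of box between -0.09 and 0.09 m and z of bowl in the frame of box between 0 and 0.05 m and x of blank in the frame of box between -0.1 and 0.1 m and y of blank in the frame of box between -0.09 and 0.09 m and z of blank in the frame of box between 0 and 0.05 m and x of scoop in the frame of box between -0.1 and 0.1 m and y of scoop in the frame of box between -0.09 and 0.09 m and z of scoop in the frame of box between 0 and 0.05 m and horizontal distance between box and catch below 0.06 m and value of joint tray below 0.03 rad and angle between box's own z axis and vertical below 0.05 rad and height (world z) of box below 0.008 m and linear speed of each of bowl, blank, scoop, box below 0.03 m/s); the robot touches nothing.
It fails at once if the tray comes down faster than 1.3 rad/s (dropped or slammed) (velocity of joint tray below -1.3 rad/s).
It fails at once if the gripper touches a copper piece (contact force between the fingers and bowl above 0.5 N or contact force between the fingers and blank above 0.5 N or contact force between the fingers and scoop above 0.5 N).
It fails at once if a bystander is shifted more than 30 mm (distance of any of hammer, mallet, rasp, jar, mug from where it was at the start of the episode above 0.03 m).
It also fails if it takes over 67 s, if anything falls off the work surface, if the arm or the gripper's body presses on something with over 40 N, if the wrist force passes 120 N, or if a joint passes its speed limit or range.

## Working session

There is one attempt and no reset: what is moved stays moved. The work goes in short steps, Python scripts to look and compute and a shell command to move; the robot and the scene stay as the last step left them, time stands still between calls to the robot, and variables do not carry over. Pictures are saved under pics/ and viewed, at most 10 in all, crops included, and the job is handed in when it is done.

```bash
mkdir -p pics; ls; cat > h.py <<'E'
import numpy as np, cv2
from station import env
def cap(n):
    c=env.capture(n); R=cv2.Rodrigues(np.array(c["rvec"],float))[0]; t=np.array(c["tvec"],float).ravel()
    c["R"],c["t"]=R,t
    return c
def cloud(c):
    K=np.array(c["K"]); z=c["z_map"]; v,u=np.mgrid[:480,:640]
    p=np.stack([(u-K[0,2])/K[0,0]*z,(v-K[1,2])/K[1,1]*z,z],-1)
    w=(p-c["t"])@c["R"]; w[z==0]=np.nan
    return w
def save(c,f,box=None,s=1):
    im=c["image"]
    if box: im=im[box[1]:box[3],box[0]:box[2]]
    im=cv2.resize(im,None,fx=s,fy=s)
    cv2.imwrite("pics/"+f,im[:,:,::-1])
E
python3 - <<'E'
from h import *
for n in("top","side"):
    c=cap(n); save(c,n+"0.png"); print(n,-c["R"].T@c["t"])
    np.save(n+"_cl.npy",cloud(c))
s=env.state();print(s)
E
```

```text
pics
top [ 368.71099964  -82.24689475 1663.44173362]
side [-292.05445213  981.57936051 1015.52606512]
{'clock': 0.1, 'qpos': array([ 1.16937979,  0.33279224, -0.06468545,  1.46086431,  0.02158846,
        1.34990922, -0.08849137]), 'joint_velocities': array([-0.00079295, -0.00019451,  0.00045877, -0.00199645, -0.00262571,
        0.00159597,  0.00068883]), 'joint_efforts': array([ 2.16878710e-03, -6.26748776e+01,  4.94629238e-02, -3.92427385e+01,
        1.62712298e-02,  7.11176152e-03, -1.01542910e-04]), 'tool_pos': array([ 231.00378636, -580.37444646,  230.60239257]), 'tcp_rot': array([ 9.82114515e-01,  1.88283485e-01, -1.45961306e-04, -6.22255163e-04]), 'wrist_force': array([-0.20183678,  1.0916616 , -0.06088911]), 'torque': array([-0.00203171, -0.01523382,  0.037349  ]), 'gripper_force': 0.0, 'grip_width': 0.9945525427747144}
```

View pics/top0.png

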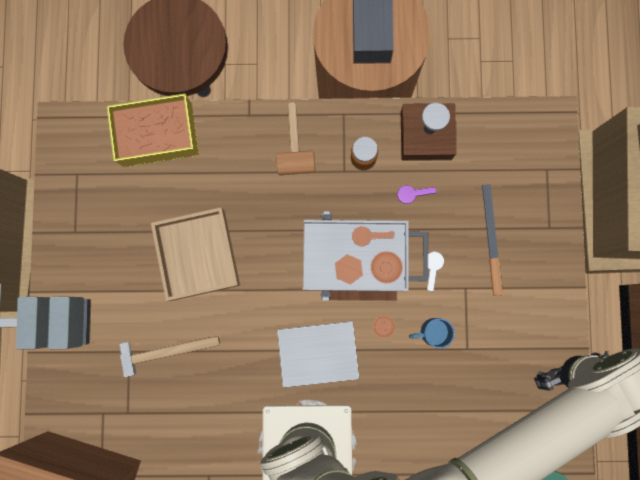

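View pics/side0.png

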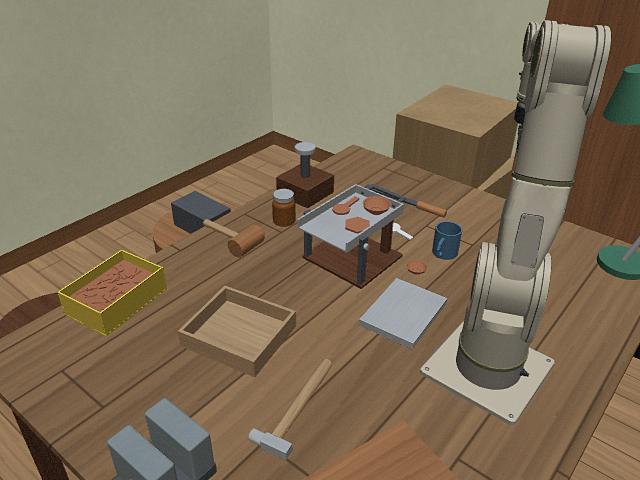

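Top view: pale box centre (195,254), tray (355,256) with its lip at the left edge (304), cheeks at (326,216/295) and the handle bar at (425,256). Candidates:
- **Bowl:** in the tray at (386,267). The small one at (384,326) on the table is a decoy.
- **Scoop:** copper at (370,236). Purple (407,195) and white (434,262) are decoys.
- **Blank:** (348,269).
- **Box:** pale (195,254). The yellow one at (151,128) is not meant.

Now the poses.

```bash
python3 - <<'E'
from h import *
w=np.load("top_cl.npy"); im=cv2.imread("pics/top0.png")
u=np.arange(640)[None,:]*np.ones((480,1)); v=np.arange(480)[:,None]*np.ones((1,640))
def rect(m,name):
    p=w[m][:,:2].astype(np.float32); r=cv2.minAreaRect(p); print(name,len(p),np.round(r[0],1),np.round(r[1],1),round(r[2],1),"z",np.round(np.median(w[m][:,2]),1),np.round(cv2.boxPoints(r)).tolist())
Z=w[...,2]
rect((u>140)&(u<250)&(v>195)&(v<310)&(Z>40)&(Z<60),"box rim")
rect((u>290)&(u<411)&(v>212)&(v<300)&(Z>125)&(Z<185),"tray")
m=(u>290)&(u<411)&(v>212)&(v<300)&(Z>162)&(Z<178); rect(m,"tray walls")
m=(u>290)&(u<411)&(v>218)&(v<293)&(Z>134)&(Z<145); rect(m,"floor")
m=(u>310)&(u<340)&((v<219)|(v>292))&(v>205)&(v<303)&(Z>145); rect(m,"cheeks")
m=(u>411)&(u<432)&(v>225)&(v<285)&(Z>130); rect(m,"handle+arms")
m=(u>422)&(u<432)&(v>225)&(v<285)&(Z>130); rect(m,"handle bar"); 
w2=np.load("side_cl.npy")
for n,(a,b,c,d,z) in dict(jar=(345,385,130,170,60),mug=(405,460,310,352,40),rasp=(475,505,180,300,8),mallet=(270,320,100,180,8),hammer=(115,225,330,380,8),white=(425,446,250,292,4),pur=(395,440,180,206,4),stamp=(398,460,98,162,30)).items():
    m=(u>a)&(u<b)&(v>c)&(v<d)&(Z>z)&(Z<200); q=w[m]
    if len(q):print(n,np.round(np.nanmin(q,0)),np.round(np.nanmax(q,0)))
c=cap("top"); save(c,"crop1.png",(290,180,450,340),3.5)
E
```

```text
box rim 1007 [513.9 292.6] [211.2 192.9] 12.0 z 47.3 [[391.0, 365.0], [431.0, 176.0], [637.0, 220.0], [597.0, 409.0]]
tray 7404 [ 495.5 -132.2] [262.1 214.2] 88.6 z 140.6 [[385.0, -261.0], [599.0, -266.0], [606.0, -4.0], [392.0, 1.0]]
tray walls 573 [ 496.  -128.6] [252.1 200.4] 88.9 z 164.8 [[393.0, -253.0], [594.0, -257.0], [599.0, -4.0], [398.0, -1.0]]
floor 4729 [ 497.9 -127.2] [250.8 178.4] 88.9 z 139.1 [[406.0, -251.0], [585.0, -254.0], [590.0, -4.0], [411.0, -0.0]]
cheeks 91 [495.2 -57.3] [ 22.2 214.8] 88.8 z 158.8 [[388.0, -66.0], [602.0, -71.0], [603.0, -48.0], [388.0, -44.0]]
handle+arms 348 [ 493.1 -287.9] [ 41.  118.6] 88.6 z 152.9 [[433.0, -307.0], [552.0, -310.0], [553.0, -269.0], [434.0, -266.0]]
handle bar 241 [ 493.  -301.1] [ 14.3 118.2] 88.8 z 153.0 [[434.0, -307.0], [552.0, -309.0], [552.0, -295.0], [434.0, -293.0]]
jar [ 740. -193.   60.] [ 810. -124.  108.]
mug [ 265. -379.   40.] [ 340. -269.   95.]
rasp [ 398. -533.    8.] [ 698. -456.   33.]
mallet [718. -38.   8.] [929.  91.  69.]
hammer [186. 217.   8.] [299. 492.  34.]
white [ 414. -374.    4.] [ 518. -300.  161.]
pur [ 643. -362.    4.] [ 711. -246.   15.]
stamp [ 766. -403.   30.] [ 910. -261.  187.]
```

View pics/crop1.png

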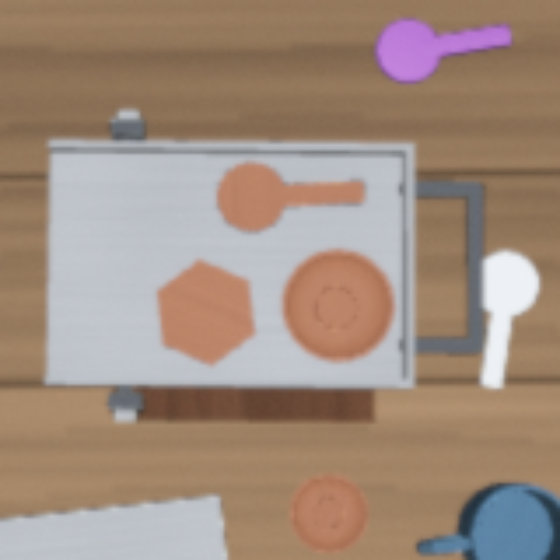

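```bash
cat >> h.py <<'E'
from scipy.spatial.transform import Rotation as Ro
def go(x,y,z,yaw):
    """tool-frame shift (m) and turn (deg) from now to a tool-down pose, tool x at yaw deg"""
    s=env.state(); R=Ro.from_quat(s["tcp_rot"])
    T=Ro.from_euler('z',yaw,degrees=True)*Ro.from_euler('x',180,degrees=True)
    print("shift",np.round(R.inv().apply(np.array([x,y,z])-s["tool_pos"])/1000,4),"turn",np.round((R.inv()*T).as_rotvec(degrees=True),2))
def st():
    s=env.state(); print(round(s["clock"],2),"p",np.round(s["tool_pos"],1),"F",np.round(s["wrist_force"],1),"w",round(s["grip_width"],3),"g",round(s["gripper_force"],1),"q",np.round(s["qpos"],2))
E
python3 -c "
from h import *
go(400,-200,320,21.7);go(500,150,320,12.1);go(495,382,200,12.1);go(495,382,22,12.1)"
```

```text
shift [ 0.2977 -0.2911 -0.089 ] turn [-0.06  0.    0.  ]
shift [ 0.52   -0.5793 -0.0887] turn [-0.06  0.01  9.6 ]
shift [ 0.6012 -0.7966  0.0315] turn [-0.06  0.01  9.6 ]
shift [ 0.6012 -0.7964  0.2095] turn [-0.06  0.01  9.6 ]
```

```bash
python3 -m jog '[[[0.03,-0.03,-0.01,0,0,0],[0.06,-0.06,-0.02,0,0,0],[0.09,-0.09,-0.03,0,0,0],[0.12,-0.12,-0.04,0,0,0],[0.15,-0.15,-0.05,0,0,0],[0.18,-0.18,-0.06,0,0,0],[0.21,-0.21,-0.07,0,0,0],[0.24,-0.24,-0.08,0,0,0],[0.27,-0.27,-0.085,0,0,0],[0.3,-0.29,-0.09,0,0,0]]]' 0.0854 40
python3 -m jog '[[[0.022,-0.029,0,0,0,1],[0.044,-0.058,0,0,0,2],[0.066,-0.087,0,0,0,3],[0.088,-0.116,0,0,0,4],[0.11,-0.145,0,0,0,5],[0.132,-0.174,0,0,0,6],[0.154,-0.203,0,0,0,7],[0.176,-0.232,0,0,0,8],[0.198,-0.261,0,0,0,9],[0.22,-0.288,0,0,0,9.6]]]'
python3 -c "
from h import *
st();go(495,382,150,12.1)"
```

```text
clock: 1.15
tool_pos: [403.0, -197.9, 321.9]
tcp_rot: [0.982, 0.189, 0.0, 0.0]
wrist_force: [0.6, 0.8, -0.2]
grip_width: 0.998
gripper_force: 0.0
clock: 2.15
tool_pos: [500.6, 150.1, 321.3]
tcp_rot: [0.994, 0.105, 0.0, 0.0]
wrist_force: [0.5, 0.4, -0.2]
grip_width: 1.0
gripper_force: 0.0
2.15 p [500.6 150.1 321.3] F [ 0.5  0.4 -0.2] w 1.0 g 0.0 q [ 0.39  0.15 -0.85  1.55  0.11  1.5  -1.82]
shift [ 0.0429 -0.228   0.1713] turn [ 0.02 -0.01 -0.04]
```

```bash
python3 -m jog '[[[0.005,-0.028,0.02,0,0,0],[0.011,-0.057,0.04,0,0,0],[0.016,-0.086,0.06,0,0,0],[0.021,-0.114,0.08,0,0,0],[0.027,-0.143,0.1,0,0,0],[0.032,-0.171,0.12,0,0,0],[0.038,-0.2,0.145,0,0,0],[0.043,-0.228,0.171,0,0,0],[0.043,-0.228,0.171,0,0,0],[0.043,-0.228,0.171,0,0,0]]]' 0.06
python3 - <<'E'
from h import *
st();go(495,382,22,12.1)
c=cap("top");w=cloud(c);Z=w[...,2];im=c["image"];save(c,"g1.png",(130,180,290,320),4)
E
```

```text
clock: 3.15
tool_pos: [494.2, 380.8, 149.5]
tcp_rot: [0.994, 0.106, -0.001, 0.0]
wrist_force: [1.3, -0.8, 1.0]
grip_width: 0.703
gripper_force: 0.0
3.15 p [494.2 380.8 149.5] F [ 1.3 -0.8  1. ] w 0.703 g 0.0 q [-0.1   0.53 -0.85  1.53  0.41  1.27 -2.36]
shift [ 0.0013 -0.0011  0.1275] turn [0.02 0.1  0.08]
```

View pics/g1.png

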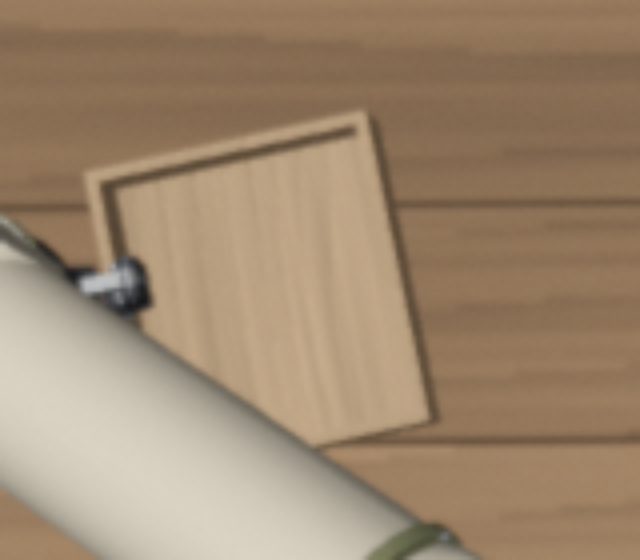

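The gripper (crop 110,285) hangs over the middle of the box's +y wall. I'll descend, then grip.

```bash
python3 -m jog '[[[0.001,0,0.02,0,0,0],[0.001,-0.001,0.04,0,0,0],[0.001,-0.001,0.06,0,0,0],[0.001,-0.001,0.08,0,0,0],[0.001,-0.001,0.1,0,0,0],[0.001,-0.001,0.115,0,0,0],[0.001,-0.001,0.126,0,0,0],[0.001,-0.001,0.126,0,0,0],[0.001,-0.001,0.126,0,0,0],[0.001,-0.001,0.126,0,0,0]]]'
python3 -m jog '[[[0,0,0,0,0,0],[0,0,0,0,0,0],[0,0,0,0,0,0],[0,0,0,0,0,0],[0,0,0,0,0,0],[0,0,0,0,0,0],[0,0,0,0,0,0],[0,0,0,0,0,0],[0,0,0,0,0,0],[0,0,0,0,0,0]]]' 0 50
python3 -c "
from h import *
st();go(499.5,153,25,-1.1)"
```

```text
clock: 4.2
tool_pos: [496.1, 382.2, 25.4]
tcp_rot: [0.994, 0.105, 0.001, -0.0]
wrist_force: [-0.0, 0.8, -0.3]
grip_width: 0.706
gripper_force: 0.0
clock: 5.2
tool_pos: [495.7, 382.0, 24.7]
tcp_rot: [0.994, 0.105, 0.0, -0.0]
wrist_force: [0.3, 0.1, 6.3]
grip_width: 0.081
gripper_force: 49.9
5.2 p [495.7 382.   24.7] F [0.3 0.1 6.3] w 0.081 g 49.9 q [-0.14  0.66 -0.78  1.63  0.52  1.07 -2.44]
shift [-0.0443  0.2247 -0.0004] turn [-0.02 -0.03 13.21]
```

```bash
python3 -m jog '[[[-0.002,0.01,0,0,0,1],[-0.005,0.025,0,0,0,2],[-0.008,0.04,0,0,0,3],[-0.011,0.055,0,0,0,4],[-0.014,0.07,0,0,0,5],[-0.017,0.085,0,0,0,6],[-0.02,0.1,0,0,0,7],[-0.022,0.112,0,0,0,8],[-0.024,0.122,0,0,0,9],[-0.026,0.132,0,0,0,10]]]'
python3 -c "
from h import *
st();go(499.5,153,25,-1.1)"
```

```text
clock: 6.2
tool_pos: [498.0, 247.1, 24.6]
tcp_rot: [1.0, 0.018, 0.0, -0.0]
wrist_force: [0.4, 5.6, 3.4]
grip_width: 0.085
gripper_force: 50.0
6.2 p [498.  247.1  24.6] F [0.4 5.6 3.4] w 0.085 g 50.0 q [ 0.1   0.52 -0.78  1.82  0.43  0.98 -2.39]
shift [-0.0019  0.0941 -0.0005] turn [-0.05 -0.04  3.14]
```

```bash
python3 -m jog '[[[0,0.011,0,0,0,0.5],[0,0.023,0,0,0,1],[0,0.035,0,0,0,1.5],[0,0.047,0,0,0,2],[-0.001,0.059,0,0,0,2.4],[-0.001,0.071,0,0,0,2.8],[-0.002,0.081,0,0,0,3.1],[-0.002,0.089,0,0,0,3.1],[-0.002,0.094,0,0,0,3.1],[-0.002,0.094,0,0,0,3.1]]]'
python3 - <<'E'
from h import *
st()
for n in("top","side"):
    c=cap(n);w=cloud(c);Z=w[...,2]
    m=(Z>44)&(Z<54)&(w[...,0]>370)&(w[...,0]<630)&(w[...,1]>-60)&(w[...,1]<140)
    p=w[m];print(n,len(p),np.round(np.percentile(p,1,axis=0)),np.round(np.percentile(p,99,axis=0)))
    if n=="side": save(c,"s1.png",(160,160,480,400),2.5)
E
```

```text
clock: 7.2
tool_pos: [499.3, 152.5, 24.6]
tcp_rot: [1.0, -0.009, 0.0, 0.0]
wrist_force: [0.3, 1.3, 7.5]
grip_width: 0.081
gripper_force: 50.5
7.2 p [499.3 152.5  24.6] F [0.3 1.3 7.5] w 0.081 g 50.5 q [ 0.28  0.44 -0.77  1.91  0.38  0.94 -2.26]
top 211 [392. -31.  44.] [601. 136.  54.]
side 537 [388. -55.  44.] [601. 138.  54.]
```

View pics/s1.png

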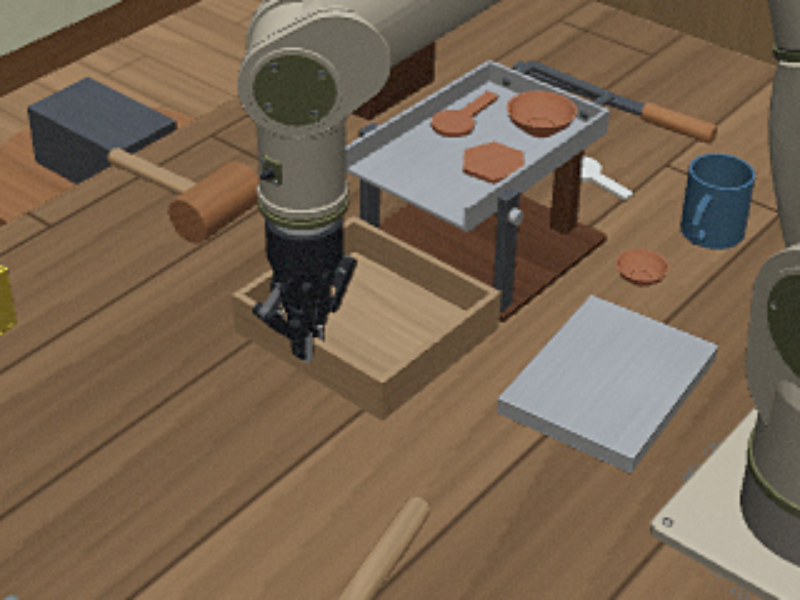

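The box stands under the lip, parallel to the hinge. Release, rise, then go over to the handle.

```bash
python3 -m jog '[[[0,0,0,0,0,0],[0,0,0,0,0,0],[0,0,0,0,0,0],[0,0,0,0,0,0],[0,0,0,0,0,0],[0,0,-0.03,0,0,0],[0,0,-0.07,0,0,0],[0,0,-0.11,0,0,0],[0,0,-0.15,0,0,0],[0,0,-0.19,0,0,0]]]' 0.06
python3 -m jog '[[[0,0,-0.03,0,0,0],[0,0.01,-0.07,0,0,0],[0,0.03,-0.1,0,0,0],[0,0.07,-0.12,0,0,0],[0,0.11,-0.12,0,0,0],[0,0.155,-0.12,0,0,0],[-0.001,0.2,-0.12,0,0,0],[-0.002,0.245,-0.12,0,0,0],[-0.003,0.29,-0.12,0,0,0],[-0.004,0.335,-0.12,0,0,0]]]'
python3 -c "
from h import *
st();go(493,-301,230,-1.1)"
```

```text
clock: 8.3
tool_pos: [498.9, 153.2, 215.9]
tcp_rot: [1.0, -0.009, 0.0, 0.0]
wrist_force: [2.2, -0.5, 1.1]
grip_width: 0.705
gripper_force: 0.0
clock: 9.3
tool_pos: [488.9, -183.4, 334.4]
tcp_rot: [1.0, -0.009, 0.0, 0.0]
wrist_force: [1.1, 0.4, -0.6]
grip_width: 0.7
gripper_force: 0.0
9.3 p [ 488.9 -183.4  334.4] F [ 1.1  0.4 -0.6] w 0.7 g 0.0 q [ 0.82  0.11 -0.59  1.53  0.06  1.52 -1.36]
shift [0.0061 0.1174 0.1045] turn [ 0.03 -0.01  0.11]
```

```bash
python3 -m jog '[[[0.001,0.03,0,0,0,0],[0.003,0.06,0,0,0,0],[0.005,0.09,0.01,0,0,0],[0.006,0.11,0.03,0,0,0],[0.006,0.117,0.06,0,0,0],[0.006,0.117,0.09,0,0,0],[0.006,0.117,0.115,0,0,0],[0.006,0.117,0.13,0,0,0],[0.006,0.117,0.13,0,0,0],[0.006,0.117,0.13,0,0,0]]]' 0.06
python3 - <<'E'
from h import *
st();go(493,-301,131,-1.1)
for n in("top","side"):
    c=cap(n);w=cloud(c);Z=w[...,2]
    m=(Z>44)&(Z<54)&(w[...,0]>370)&(w[...,0]<630)&(w[...,1]>-60)&(w[...,1]<180)
    p=w[m].astype(np.float32);r=cv2.minAreaRect(p[:,:2].copy());print(n,len(p),r)
    m=(Z>144)&(Z<158)&(w[...,0]>425)&(w[...,0]<560)&(w[...,1]>-315)&(w[...,1]<-292)
    p=w[m];print("bar",len(p),np.round(p.mean(0),1))
    if n=="side": save(c,"s2.png",(260,120,480,285),3.5)
E
```

```text
clock: 10.3
tool_pos: [493.8, -298.8, 205.3]
tcp_rot: [1.0, -0.009, 0.0, 0.0]
wrist_force: [0.6, 0.3, 1.0]
grip_width: 0.705
gripper_force: 0.0
10.3 p [ 493.8 -298.8  205.3] F [0.6 0.3 1. ] w 0.705 g 0.0 q [ 0.9   0.29 -0.51  1.61  0.14  1.29 -1.23]
shift [-0.0008  0.0022  0.0743] turn [ 0.03 -0.05  0.11]
top 524 ((496.7858581542969, 61.84086227416992), (188.26248168945312, 208.39247131347656), 89.39802551269531)
bar 18 [ 547.8 -297.1  152.3]
side 960 ((495.83642578125, 50.91962432861328), (220.73561096191406, 217.1256866455078), 89.81939697265625)
bar 121 [ 490.6 -298.1  153.2]
```

View pics/s2.png

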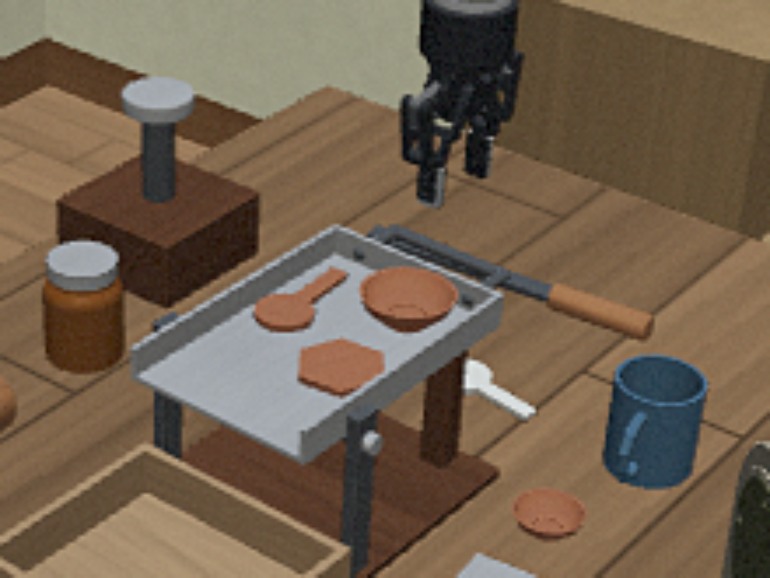

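The gripper's two fingers (crop 430,190 and 480,165) straddle the bar, and the box centre measures (497,62) against the catch point at (497.5,60). I'll narrow the opening so it clears the tray's end wall, then descend and grip.

```bash
python3 -m jog '[[[0,0.001,0,0,0,0],[0,0.001,0,0,0,0],[0,0.001,0,0,0,0],[0,0.001,0.015,0,0,0],[0,0.001,0.03,0,0,0],[0,0.001,0.045,0,0,0],[0,0.001,0.06,0,0,0],[0,0.001,0.073,0,0,0],[0,0.001,0.073,0,0,0],[0,0.001,0.073,0,0,0]]]' 0.035
python3 -m jog '[[[0,0,0,0,0,0],[0,0,0,0,0,0],[0,0,0,0,0,0],[0,0,0,0,0,0],[0,0,0,0,0,0],[0,0,0,0,0,0],[0,0,0,0,0,0],[0,0,0,0,0,0],[0,0,0,0,0,0],[0,0,0,0,0,0]]]' 0 40
python3 - <<'E'
from h import *
st()
# arc of handle about hinge: tool-frame y = world -y, z = -world z
r=np.hypot(245,15);a0=np.arctan2(15,245)
for a in np.arange(0,0.86,0.05):
    print(round(a,2),"dy(tool)",round((r*np.cos(a0+a)-r*np.cos(a0))/1000,4),"dz",round(-(r*np.sin(a0+a)-r*np.sin(a0))/1000,4))
E
```

```text
clock: 11.4
tool_pos: [493.4, -299.7, 131.2]
tcp_rot: [1.0, -0.009, -0.0, -0.0]
wrist_force: [0.0, 0.2, 0.3]
grip_width: 0.411
gripper_force: 0.0
clock: 12.4
tool_pos: [493.8, -300.1, 132.2]
tcp_rot: [1.0, -0.009, 0.001, 0.0]
wrist_force: [-0.2, 0.0, 6.0]
grip_width: 0.123
gripper_force: 39.2
12.4 p [ 493.8 -300.1  132.2] F [-0.2  0.   6. ] w 0.123 g 39.2 q [ 0.89  0.35 -0.5   1.69  0.18  1.15 -1.26]
0.0 dy(tool) 0.0 dz -0.0
0.05 dy(tool) -0.0011 dz -0.0122
0.1 dy(tool) -0.0027 dz -0.0244
0.15 dy(tool) -0.005 dz -0.0364
0.2 dy(tool) -0.0079 dz -0.0484
0.25 dy(tool) -0.0113 dz -0.0601
0.3 dy(tool) -0.0154 dz -0.0717
0.35 dy(tool) -0.02 dz -0.0831
0.4 dy(tool) -0.0252 dz -0.0942
0.45 dy(tool) -0.0309 dz -0.1051
0.5 dy(tool) -0.0372 dz -0.1156
0.55 dy(tool) -0.044 dz -0.1258
0.6 dy(tool) -0.0513 dz -0.1357
0.65 dy(tool) -0.059 dz -0.1452
0.7 dy(tool) -0.0673 dz -0.1543
0.75 dy(tool) -0.076 dz -0.163
0.8 dy(tool) -0.0851 dz -0.1712
0.85 dy(tool) -0.0946 dz -0.179
```

```bash
python3 -m jog '[[[0,0,-0.006,0,0,0],[0,-0.001,-0.012,0,0,0],[0,-0.003,-0.024,0,0,0],[0,-0.005,-0.036,0,0,0],[0,-0.008,-0.048,0,0,0],[0,-0.011,-0.06,0,0,0],[0,-0.015,-0.072,0,0,0],[0,-0.018,-0.0775,0,0,0],[0,-0.02,-0.083,0,0,0],[0,-0.02,-0.083,0,0,0]]]'
python3 - <<'E'
from h import *
st()
c=cap("side");w=cloud(c);im=c["image"].astype(int)
save(c,"s3.png",(200,120,480,360),2.5)
E
```

```text
clock: 13.4
tool_pos: [494.1, -280.9, 215.3]
tcp_rot: [1.0, -0.009, 0.001, 0.001]
wrist_force: [4.4, -6.2, -1.4]
grip_width: 0.12
gripper_force: 39.1
13.4 p [ 494.1 -280.9  215.3] F [ 4.4 -6.2 -1.4] w 0.12 g 39.1 q [ 0.88  0.26 -0.53  1.62  0.14  1.3  -1.25]
```

View pics/s3.png

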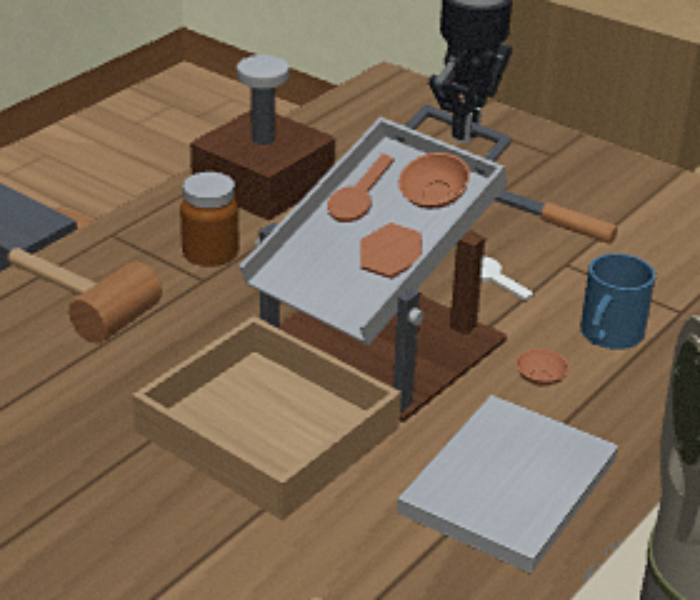

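The tray is raised about 0.35 rad with all three copper pieces still on it (crop 430,180; 390,248; 360,190), held at the handle (465,130). I'll carry on slowly.

```bash
cat > cop.py <<'E'
from h import *
st()
c=cap("side");w=cloud(c);h=cv2.cvtColor(c["image"],cv2.COLOR_RGB2HSV)
m=((h[...,0]<14)&(h[...,1]>110)&(h[...,2]>90)).astype(np.uint8); m[:,500:]=0
n,l,s,ce=cv2.connectedComponentsWithStats(m)
for i in range(1,n):
    p=np.nanmedian(w[l==i],0)
    if s[i,4]>40 and 380<p[0]<620 and -300<p[1]<400: print("copper",s[i,4],np.round(ce[i]),np.round(p))
E
python3 -m jog '[[[0,-0.001,-0.003,0,0,0],[0,-0.003,-0.007,0,0,0],[0,-0.005,-0.011,0,0,0],[0,-0.007,-0.015,0,0,0],[0,-0.009,-0.019,0,0,0],[0,-0.011,-0.022,0,0,0],[0,-0.013,-0.025,0,0,0],[0,-0.015,-0.029,0,0,0],[0,-0.017,-0.0325,0,0,0],[0,-0.017,-0.0325,0,0,0]]]'; python3 cop.py
python3 -m jog '[[[0,-0.002,-0.003,0,0,0],[0,-0.004,-0.006,0,0,0],[0,-0.006,-0.009,0,0,0],[0,-0.009,-0.013,0,0,0],[0,-0.012,-0.017,0,0,0],[0,-0.014,-0.02,0,0,0],[0,-0.017,-0.023,0,0,0],[0,-0.0195,-0.0265,0,0,0],[0,-0.022,-0.0295,0,0,0],[0,-0.022,-0.0295,0,0,0]]]'; python3 cop.py
```

```text
clock: 14.45
tool_pos: [494.5, -264.5, 247.9]
tcp_rot: [1.0, -0.009, 0.001, 0.002]
wrist_force: [4.2, -8.2, 1.4]
grip_width: 0.121
gripper_force: 39.0
14.45 p [ 494.5 -264.5  247.9] F [ 4.2 -8.2  1.4] w 0.121 g 39.0 q [ 0.87  0.22 -0.54  1.59  0.12  1.36 -1.27]
copper 270 [341. 194.] [ 544. -135.  192.]
copper 496 [371. 187.] [ 475. -184.  224.]
copper 404 [355. 218.] [463. -99. 171.]
copper 161 [329. 255.] [552. -98.  11.]
copper 47 [353. 259.] [ 481. -123.   11.]
copper 76 [373. 268.] [ 411. -130.   10.]
clock: 15.5
tool_pos: [494.9, -243.3, 278.1]
tcp_rot: [1.0, -0.01, 0.002, 0.002]
wrist_force: [3.1, -8.8, 4.8]
grip_width: 0.126
gripper_force: 39.1
15.5 p [ 494.9 -243.3  278.1] F [ 3.1 -8.8  4.8] w 0.126 g 39.1 q [ 0.86  0.19 -0.55  1.57  0.1   1.41 -1.29]
copper 334 [302. 250.] [547.  24.  88.]
copper 646 [330. 245.] [482. -16. 123.]
copper 41 [354. 259.] [ 478. -127.   11.]
copper 75 [373. 268.] [ 414. -128.   10.]
copper 490 [321. 280.] [466.  36.  42.]cop.py:7: RuntimeWarning: All-NaN slice encountered
  p=np.nanmedian(w[l==i],0)
cop.py:7: RuntimeWarning: All-NaN slice encountered
  p=np.nanmedian(w[l==i],0)
```

All three are sliding off. I'll tilt slightly more and wait.

```bash
python3 -m jog '[[[0,-0.002,-0.002,0,0,0],[0,-0.004,-0.0045,0,0,0],[0,-0.008,-0.009,0,0,0],[0,-0.008,-0.009,0,0,0],[0,-0.008,-0.009,0,0,0],[0,-0.008,-0.009,0,0,0],[0,-0.008,-0.009,0,0,0],[0,-0.008,-0.009,0,0,0],[0,-0.008,-0.009,0,0,0],[0,-0.008,-0.009,0,0,0]]]' >/dev/null; python3 cop.py 2>/dev/null
python3 -c "
from h import *
c=cap('side');save(c,'s4.png',(200,120,480,360),2.5)"
```

```text
16.55 p [ 495.  -235.8  286.9] F [  2.3 -10.1   6.6] w 0.124 g 39.1 q [ 0.85  0.18 -0.56  1.56  0.1   1.43 -1.3 ]
copper 140 [327. 255.] [557. -95.  11.]
copper 1010 [311. 280.] [490.  42.  27.]
copper 78 [373. 268.] [ 415. -130.   11.]
```

View pics/s4.png

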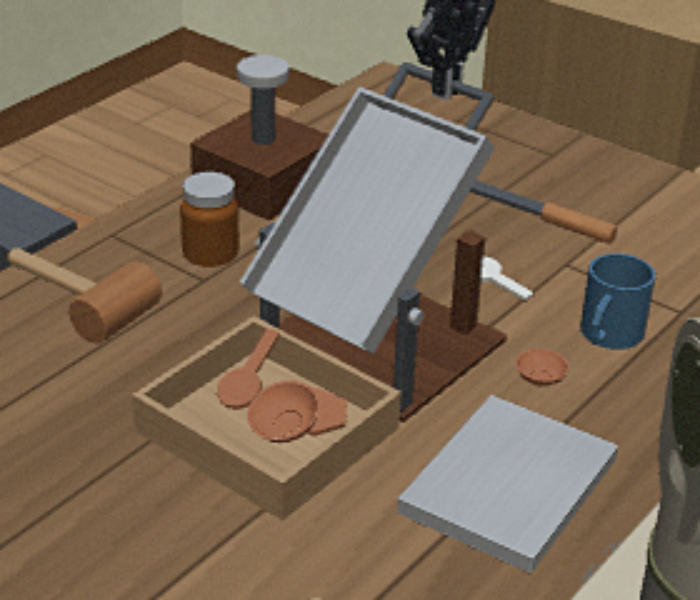

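All three pieces lie in the box: scoop (240,385), bowl (283,410), blank (325,410). The tray is empty. Now I'll lower it along the reversed arc.

```bash
python3 -m jog '[[[0,0.002,0.002,0,0,0],[0,0.005,0.006,0,0,0],[0,0.0083,0.009,0,0,0],[0,0.012,0.0138,0,0,0],[0,0.016,0.0186,0,0,0],[0,0.0198,0.0236,0,0,0],[0,0.0233,0.0285,0,0,0],[0,0.0268,0.0336,0,0,0],[0,0.03,0.0387,0,0,0],[0,0.0364,0.0492,0,0,0]]]'
python3 -m jog '[[[0,0.003,0.005,0,0,0],[0,0.0057,0.011,0,0,0],[0,0.0083,0.0163,0,0,0],[0,0.0109,0.022,0,0,0],[0,0.0133,0.0276,0,0,0],[0,0.0155,0.0334,0,0,0],[0,0.0177,0.0392,0,0,0],[0,0.0196,0.045,0,0,0],[0,0.0215,0.0508,0,0,0],[0,0.023,0.0567,0,0,0]]]'
python3 -m jog '[[[0,0.0015,0.006,0,0,0],[0,0.0029,0.012,0,0,0],[0,0.0041,0.018,0,0,0],[0,0.0052,0.024,0,0,0],[0,0.006,0.03,0,0,0],[0,0.0068,0.036,0,0,0],[0,0.0073,0.0405,0,0,0],[0,0.0077,0.0445,0,0,0],[0,0.0079,0.0475,0,0,0],[0,0.0079,0.0484,0,0,0]]]'
python3 -c "
from h import *
st();go(493.5,-300,132,-1.1)"
```

```text
clock: 17.65
tool_pos: [494.3, -270.6, 237.3]
tcp_rot: [1.0, -0.009, 0.001, 0.001]
wrist_force: [3.8, -3.9, 1.2]
grip_width: 0.12
gripper_force: 39.7
clock: 18.65
tool_pos: [493.9, -292.7, 179.5]
tcp_rot: [1.0, -0.009, 0.001, 0.0]
wrist_force: [4.4, -3.3, 0.4]
grip_width: 0.117
gripper_force: 40.8
clock: 19.65
tool_pos: [493.9, -300.0, 132.3]
tcp_rot: [1.0, -0.009, 0.0, 0.0]
wrist_force: [-3.2, 1.2, 18.6]
grip_width: 0.122
gripper_force: 43.5
19.65 p [ 493.9 -300.   132.3] F [-3.2  1.2 18.6] w 0.122 g 43.5 q [ 0.89  0.35 -0.5   1.69  0.18  1.15 -1.26]
shift [-0.0004 -0.      0.0003] turn [ 0.03 -0.05  0.11]
```

On its rest (18 N pressing). Open to 35 mm, then withdraw upward.

```bash
python3 -m jog '[[[0,0,0,0,0,0],[0,0,0,0,0,0],[0,0,0,0,0,0],[0,0,0,0,0,0],[0,0,0,0,0,0],[0,0,0,0,0,0],[0,0,0,0,0,0],[0,0,-0.01,0,0,0],[0,0,-0.025,0,0,0],[0,0,-0.04,0,0,0]]]' 0.035
python3 -m jog '[[[0,0,-0.03,0,0,0],[0,0,-0.06,0,0,0],[0,0,-0.09,0,0,0],[0,0,-0.12,0,0,0],[0,0,-0.12,0,0,0],[0,0,-0.12,0,0,0],[0,0,-0.12,0,0,0],[0,0,-0.12,0,0,0],[0,0,-0.12,0,0,0],[0,0,-0.12,0,0,0]]]'
python3 cop.py 2>/dev/null
python3 - <<'E'
from h import *
c=cap('side');save(c,'s5.png',(200,120,480,360),2.5)
c=cap('top');w=cloud(c);Z=w[...,2]
m=(Z>44)&(Z<54)&(w[...,0]>370)&(w[...,0]<630)&(w[...,1]>-60)&(w[...,1]<180)
print(cv2.minAreaRect(w[m][:,:2].astype(np.float32)))
E
```

```text
clock: 20.65
tool_pos: [493.6, -300.1, 172.9]
tcp_rot: [1.0, -0.009, 0.0, 0.0]
wrist_force: [-0.1, 0.2, 0.1]
grip_width: 0.412
gripper_force: 0.0
clock: 21.65
tool_pos: [493.2, -299.9, 290.6]
tcp_rot: [1.0, -0.009, -0.0, -0.0]
wrist_force: [-0.1, -0.2, -0.5]
grip_width: 0.41
gripper_force: 0.0
21.65 p [ 493.2 -299.9  290.6] F [-0.1 -0.2 -0.5] w 0.41 g 0.0 q [ 0.9   0.24 -0.52  1.48  0.12  1.45 -1.21]
copper 359 [334. 254.] [ 542. -114.   11.]
copper 1009 [311. 280.] [490.  41.  27.]
copper 77 [373. 268.] [ 411. -127.   11.]
((496.8692626953125, 61.48992156982422), (187.4060821533203, 208.38375854492188), 89.47195434570312)
```

View pics/s5.png

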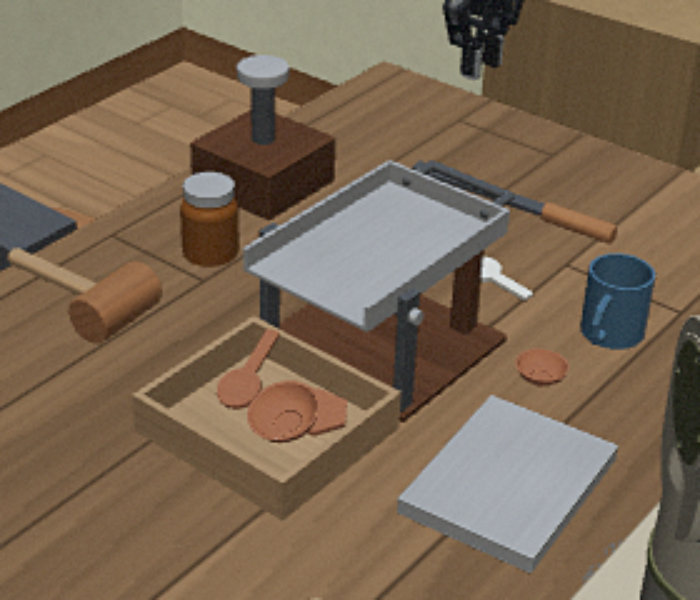

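The tray is level, the box with all three pieces hasn't moved, the bystanders are where they were and the gripper is clear.

```bash
python3 -c "
from station import env
print(env.close_job())"
```

```text
the job is handed in; nothing more can be done
None
```

I handed the job in after about 22 s on the robot clock: all three copper pieces are in the box at the catch point, the tray is back down on its rest, and the gripper is clear of everything (no verdict was returned).

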